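Clamp the extendable ratchet and draw its handle out to the second stop

ROBOT

A 6-joint arm with a two-finger parallel gripper is mounted at the origin on the work surface. World frame = base frame: x ahead of the robot, y to its left, z up, the work surface at z = 0. Lengths are in mm, angles in degrees, forces in N, time in s.
With the tool pointing down it reaches from about 350 to 875 mm from the base axis. Payload 4.2 kg.
Tool frame: the origin (TCP) lies at the very end of the fingers, on their centre line; the grasp point (between the pads) lies 19 mm behind it; z points along the fingers, y is the line along which they close (so a half turn about z gives the same grasp; the last joint's range is limited). The gripper opens to 87 mm and grips with 3 to 60 N. Pads are 19 mm wide; open, the fingers measure 117 mm over their backs; the gripper's body (75 mm by 190 mm) begins 51 mm behind the grasp point.
Start: joints at [-51.876, 22.042, 0.453, 0, -68.411, -14.817], TCP at [247.308, -573.967, 222.55] pointing down, gripper open.
Joint ranges: [-179.83, 179.83], [-69.29, 118.12], [-61.27, 80.66], [-181.25, 117.63], [-171.15, -9.14], [-177.46, 177.46]. Speed limits (degrees/s): [159.86, 159.86, 180, 180, 180, 180].

INTERFACE

Orientations are given as [roll, pitch, yaw] about the fixed x, y, z axes, in that order (R = Rz(yaw) Ry(pitch) Rx(roll)).
In Python, from cell import bot, read_camera, close_job gives the robot as it stands.
- The arm moves only by the tool play_rows, never from a script. Its argument "commands" is a list of rows, each an object with "claw": the opening, from -1 (shut) to 1 (fully open), so that 0 is half open; "linear": the shift along the tool's x, y, z normalised to -1 to 1, where 1 is 0.025 m, a list of three; "rotation": the turn, a rotation vector about the tool's x, y, z normalised to -1 to 1, where 1 is 0.5 rad, a list of three. In form: [{"claw": claw, "linear": [dx, dy, dz], "rotation": [ax, ay, az]}, ...]. A call has 1 to 10 rows; each row shifts and turns the commanded pose from where the row before left it, along the tool's axes as they then stand; what a row does not reach is not made up. A row lasts 1/8 s, in which the tool goes at most 62.5 mm and 10.7 degrees, less where a joint would pass 70% of its speed; a pose out of reach is approached as far as the arm can. A call with a number of a shift or a turn outside -1 to 1 is refused whole. A call with a gripper value outside its range is refused whole. The fingers move at their own pace and stop on an object; "force" is the grip in N (left out, the last holds). Time passes only in rows, so rows that do not move let the fingers close. It gives the time, the measured TCP pose, the force, the opening and the grip force at its end, in the units of the state.
- bot.state(): the state, without advancing time (a new reading comes with each control period).
- read_camera(name): name is "scene" or "top" or "wrist"; returns a dict with "pixels" (420x560x3 uint8, red, green, blue), "vertical_fov" (degrees; the focal length in pixels is half the picture's height over the tangent of half this angle, whatever the lens; pixels are square), "cx", "cy" (the principal point, pixels), "origin" and "rotation" of the camera in the world. Camera axes: x right, y down, z forward; pixel columns grow to the right and rows downward; lengths in mm; the calibration is good to about 2 mm. A picture is of the moment at which its call begins. There is no depth.
- close_job(): hands the job in; it is judged then, once.
The state is a dict: "clock": time; "joints": joint angles; "dq": joint speeds; "joint_torque": joint torques, N m; "tool_pos": TCP position; "orientation": TCP orientation; "force": force on the tool from outside, world axes, zero at the start; "torque": the same for the moment, N m; "gripper_width": finger opening in mm; "grasp_force": force on a finger pad.
Only numpy, scipy, OpenCV 4.12 (cv2) and the standard library are available. Lean on these libraries where they do the work, as an engineer would, in place of code of your own. Each camera call takes 0.05 s, during which the arm holds its last target. There are 200 camera calls.

TASK

The extendable ratchet lies in the length-check fixture with its handle pushed in. Crank the handwheel clockwise until the spring foot clamps the ratchet's shank firmly, and only then press in the red lock button on the handle and draw the handle straight out, past its first stop to its second stop, its full length, without dragging the ratchet through the clamp. Finish still gripping the handle and holding it fully drawn out so that the length can be read, and leave the other things on the bench where they are.

Things in the scene. Friction and masses are not known exactly. Their poses are not given: they have to be found in the camera images.
- fixture: The length-check fixture, fixed to the bench: steel base plate 112 mm wide (x), 15 mm thick, from y -130 to +300 mm; two dark saddles at y -30 and +62 mm (tops 64 mm above the bench); a blue yoke over the shank at y 0 (100 mm along x, 32 mm along y, top 140 mm high). Origin at bench level under the clamp axis. Its y axis points along the shank towards the handle, the way the handle is drawn.
- clamp_axis (a point): Point on the vertical axis of the clamp screw and its black handwheel (100 mm across, upper face 163 mm above the bench), 190 mm above the bench, level with the middle of the crank knob. Axes as those of the fixture: y along the shank towards the handle, x level and square to the shank.
- crank_grip (a point): Middle of the red upright crank knob on the handwheel (22 mm across, 44 mm tall, from 170 to 214 mm above the bench), 38 mm from the clamp axis, at any bearing. It spins freely on its pin, so the gripper need not turn while carrying it round the axis. Turning takes 2 to 4 N.
- handwheel (a joint): Turn of the handwheel and its screw from the top end of travel, rad, growing clockwise seen from above; 1 rad lowers the quill 1.25 mm (7.9 mm a turn). It starts between 0 and 6.2, comes up against the screw's end stop at 20.4 (clamped at full force), stays where it is left, and cannot be turned by pressing on the foot.
- quill (a joint): How far the quill that carries the spring foot has been wound down, m. 0 = top, where the foot's underside is 14 mm above the shank: the foot touches the shank at about 0.014 and is firmly clamped from about 0.018; the screw's end stop is at 0.0255.
- foot: The clamp foot under the yoke, on the clamp axis: a black rubber disc 24 mm across on a sprung steel stem. It presses with 5 N when it just lifts off its rest and 4 N more for each mm the spring is pushed in (about 50 N at the screw's end stop). Origin in the middle of its underside.
- ratchet: The extendable ratchet without its handle: round head 40 mm across at y -80 mm and a square steel shank 16 x 16 mm along its y axis, lying loose in the fixture's two saddles with its centre line 60 mm above the bench. Origin on the shank's centre line, within a few mm of the clamp axis; y points to the handle.
- lock_grip (a point): Middle of the handle's dark lock housing (30 mm wide along x, 46 mm long along y, 30 mm high), on the shank's centre line 60 mm above the bench, about 125 mm from the clamp axis; it travels with the handle. Its y axis is the way the handle is drawn out. From here the handle reaches 40 mm to -y and, as a round ribbed grip 29 mm across, 130 mm to +y.
- button_face (a point): Middle of the red lock button's outer face. The button (20 mm long along y, 14 mm high) stands 5 mm proud of the lock housing's +x side, so housing and button are 35 mm across; it goes in towards -x until flush. Gripping the housing across x, centred on it, squeezes the button in.
- lock_button (a joint): How far the lock button is pressed in, m: 0 = out, 0.005 = flush; spring 3 N at first, 8 N when flush. It frees the handle from about 0.0035; let go, it springs out and locks at the next stop.
- handle (a joint): How far the handle is drawn out along +y, m: 0 = pushed in (start, locked), 0.05 = first stop, 0.1 = second stop and end of travel. With the button held in it runs through the first stop; drawing takes about 5 to 8 N.
- spanner_a: Bystander: steel spanner 190 mm long lying flat beside the fixture on the robot's side.
- spanner_b: Bystander: steel spanner 160 mm long lying flat beside the fixture on the far side.
- socket: Bystander: steel socket 28 mm across, 38 mm tall, standing beside the fixture on the robot's side.
- test_block: Bystander: round steel hardness block, 60 mm across, 10 mm thick.
- oil: Bystander: small yellow oil bottle, 38 mm across, 100 mm tall.
- screwdriver: Bystander: screwdriver lying on the bench to the robot's left.
- coupon_a: Bystander: steel disc 36 mm across, 14 mm thick, in the blue tray to the robot's right.
- coupon_b: Bystander: a second such disc in the same tray.

How it is judged:
By the outcome, as a careful person would: the job done as asked, in the order asked, and still so for the second after the job is handed in, while the arm keeps its last pose, push and grip.
It also fails if it takes over 61 s, if anything falls off the work surface, if the arm or the gripper's body presses on something with over 40 N, if the wrist force passes 120 N, or if a joint passes its speed limit or range.

## Working session

There is one attempt and no reset: what is moved stays moved. The work goes in short steps, Python scripts to look and compute and a tool call to move; the robot and the scene stay as the last step left them, time stands still between calls to the robot, and variables do not carry over. Pictures are saved under pics/ and viewed, at most 10 in all, crops included, and the job is handed in when it is done.

Besides the shell and the picture viewer there is one more tool, called after "Emit:" as a command line: name --argument value ..., lists and objects as JSON in quotes. play_rows: Moves the arm, as the interface text tells. Scaled input: -1 to 1 covers 0.025 m each way for a shift and 0.5 rad each way for a turn. Its arguments: {"type":"object","properties":{"commands":{"type":"array","items":{"type":"object","properties":{"claw":{"type":"number"},"linear":{"type":"array","items":{"type":"number"}},"rotation":{"type":"array","items":{"type":"number"}}}}},"force":{"type":"number"}},"required":["commands"]}

```bash
mkdir -p pics; cat > h.py <<'E'
import numpy as np,cv2
from cell import bot,read_camera,close_job
def snap(n,f):
    c=read_camera(n); cv2.imwrite('pics/'+f,c['pixels'][:,:,::-1]); return c
def ray(c,u,v,z):
    f=210/np.tan(np.radians(c['vertical_fov'])/2)
    d=np.array(c['rotation'])@np.array([(u-c['cx'])/f,(v-c['cy'])/f,1]); o=np.array(c['origin'])
    return (o+d*(z-o[2])/d[2]).round(1)
def red(c):
    h=cv2.cvtColor(c['pixels'],cv2.COLOR_RGB2HSV)
    m=(((h[...,0]<8)|(h[...,0]>172))&(h[...,1]>150)&(h[...,2]>70)).astype('uint8')
    n,l,s,ce=cv2.connectedComponentsWithStats(m)
    return [(s[i].tolist(),ce[i].round(1).tolist()) for i in range(1,n) if s[i][4]>12]
E
python3 - <<'E'
from h import *
import pickle
for n in['scene','top']:
    c=snap(n,n+'1.png'); pickle.dump(c,open(n+'.pkl','wb'));print(n,c['origin'],c['vertical_fov'],c['cx'],c['cy'],red(c))
print(bot.state())
E
```

```text
scene [1227.8611141    89.14835762 1140.22980305] 53.05752079350561 270.9583553048254 211.21956534781754 [([64, 16, 22, 19, 255], [75.0, 26.7]), ([244, 201, 8, 13, 83], [247.2, 207.2]), ([402, 214, 33, 17, 250], [417.8, 221.7]), ([280, 229, 7, 4, 26], [283.0, 230.4]), ([295, 280, 7, 7, 39], [298.2, 282.9]), ([144, 325, 7, 10, 48], [147.0, 329.7]), ([284, 352, 7, 10, 53], [287.3, 356.4])]
top [ 529.66696407  -22.83226105 1598.4270421 ] 49.10943560307424 275.6837809521855 207.35455816897715 [([349, 95, 4, 7, 21], [350.1, 98.2]), ([241, 99, 4, 7, 23], [242.7, 101.7]), ([242, 155, 5, 6, 19], [244.2, 157.4]), ([295, 196, 7, 7, 37], [298.1, 199.4]), ([135, 249, 29, 12, 200], [149.3, 254.5])]
{'clock': 0.1, 'joints': array([-5.18767350e+01,  2.20865723e+01,  3.86519275e-01, -2.56600244e-02,
       -6.84116075e+01, -1.48165744e+01]), 'dq': array([ 0.05434864, -0.12716792,  0.19089195,  0.17390361,  0.01792987,
        0.01209065]), 'joint_torque': array([ 2.08875772e-04, -3.91690958e+01,  1.87935287e+01,  4.23190579e+00,
        1.34664119e-02, -7.10374206e-05]), 'tool_pos': array([ 247.0799282 , -573.48864701,  221.55838562]), 'orientation': array([ 1.79885953e+02, -5.50611716e-03, -1.56702768e+02]), 'force': array([ 0.01159675,  0.54147215, -0.24293357]), 'torque': array([ 0.04691248, -0.0234911 , -0.00931789]), 'grasp_force': 0.0, 'gripper_width': 87.09287601631236}
```

View pics/top1.png

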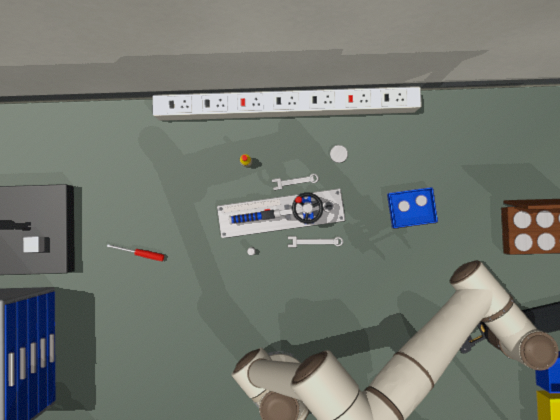

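View pics/scene1.png

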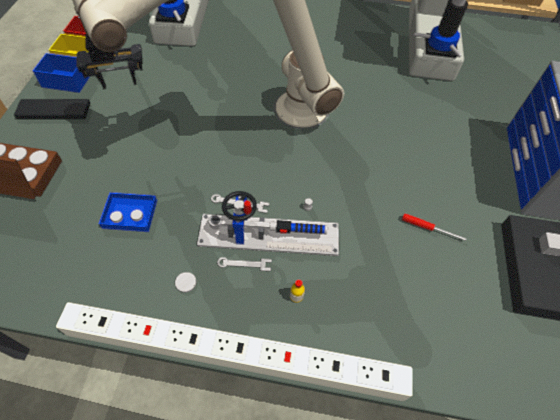

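Top view: fixture spans (217–344, 189–238), wheel near (308,208), red knob (298,199), handle to the left (world +y). The scene view agrees.

```bash
python3 - <<'E'
from h import *
import pickle
t=pickle.load(open('top.pkl','rb'));s=pickle.load(open('scene.pkl','rb'))
p=t['pixels']; g=p.min(2)
m=(g>150).astype('uint8'); roi=np.zeros_like(m); roi[186:242,212:350]=m[186:242,212:350]
n,l,st,ce=cv2.connectedComponentsWithStats(roi)
i=1+st[1:,4].argmax(); pts=np.argwhere(l==i)[:,::-1].astype(np.float32)
r=cv2.minAreaRect(pts);print(r)
b=cv2.boxPoints(r);w=np.array([ray(t,u,v,15) for u,v in b]);print(w)
print('knob top',ray(t,298.1,199.4,205),'knob scene',ray(s,247.2,207.2,192))
print('wheel',ray(t,308,208,160),'btn scene',ray(s,283,230.4,62),'top left btn?')
cv2.imwrite('pics/crop.png',np.hstack([cv2.resize(p[180:245,212:352][:,:,::-1],None,fx=5,fy=5,interpolation=2)]))
cv2.imwrite('pics/crop2.png',cv2.resize(s['pixels'][180:270,190:350][:,:,::-1],None,fx=5,fy=5,interpolation=2))
E
```

```text
((263.2987060546875, 215.44053649902344), (32.01950454711914, 89.83877563476562), 82.01067352294922)Traceback (most recent call last):
  File "<stdin>", line 9, in <module>
  File "h.py", line 8, in ray
    return (o+d*(z-o[2])/d[2]).round(1)
                         ~^^^
IndexError: invalid index to scalar variable.
```

```bash
sed -i "s/np.array(c\['rotation'\])@/R(c)@/; s/^def snap/from scipy.spatial.transform import Rotation\ndef R(c):\n    a=np.array(c['rotation']); return a if a.shape==(3,3) else Rotation.from_euler('xyz',a,degrees=True).as_matrix()\ndef snap/" h.py; python3 - <<'E'
from h import *
import pickle
t=pickle.load(open('top.pkl','rb'));s=pickle.load(open('scene.pkl','rb'))
print(t['rotation'],s['rotation'])
p=t['pixels']
b=np.array([(217,208),(340,189),(344,220),(222,238)])
print([ray(t,u,v,15) for u,v in b])
print('knob top',ray(t,298.1,199.4,205),'knob scene',ray(s,247.2,207.2,192))
print('wheel',ray(t,308,208,160),'btn scene',ray(s,283,230.4,62))
cv2.imwrite('pics/crop.png',cv2.resize(p[180:245,212:352][:,:,::-1],None,fx=5,fy=5,interpolation=2))
cv2.imwrite('pics/crop2.png',cv2.resize(s['pixels'][180:270,190:350][:,:,::-1],None,fx=5,fy=5,interpolation=2))
E
```

```text
[-177.46941739    0.7436934   -91.62753567] [-146.7876045    -0.84522268  100.35025863]
[array([603.9, 198.4,  15. ]), array([ 657.1, -227.8,   15. ]), array([ 549.9, -237.8,   15. ]), array([500. , 183.5,  15. ])]
knob top [613.9 -75.2 205. ] knob scene [614.  -74.2 192. ]
wheel [ 588.8 -107.   160. ] btn scene [590.9  25.4  62. ]
```

View pics/crop.png

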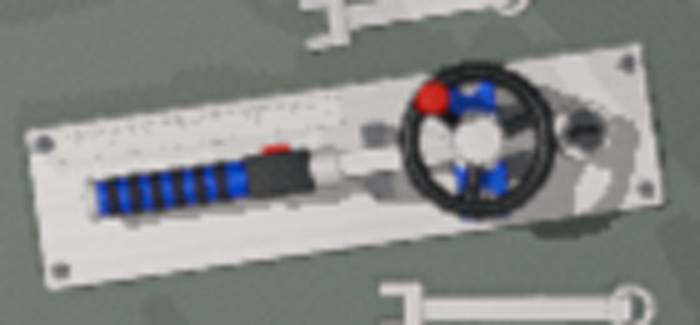

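View pics/crop2.png

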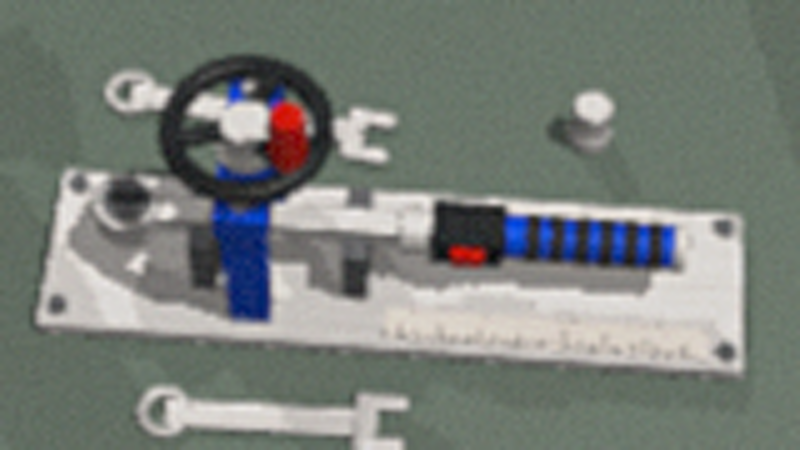

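Top crop: plate corners (25,130),(640,45),(663,203),(48,288), wheel centre (477,140), knob (432,98), button at (277,150) on the far side. The scene crop agrees.

```bash
python3 - <<'E'
from h import *
import pickle
t=pickle.load(open('top.pkl','rb'));s=pickle.load(open('scene.pkl','rb'))
T=lambda x,y,z:ray(t,212+x/5-.4,180+y/5-.4,z)
S=lambda x,y,z:ray(s,190+x/5-.4,180+y/5-.4,z)
for F,pts in((T,[(25,130),(640,45),(663,203),(48,288)]),(S,[(742,215),(65,172),(37,325),(742,375)])):
    w=np.array([F(*q,15)[:2] for q in pts]);print(w)
    if F is S: w=w[[3,2,1,0]]
    y=(w[0]-w[1]+w[3]-w[2]);y/=np.hypot(*y);L=[np.hypot(*(w[0]-w[1])),np.hypot(*(w[3]-w[2]))]
    print('yaw',np.degrees(np.arctan2(-y[0],y[1])),L,'origin',w.mean(0)-85*y)
print('wheel',T(477,140,160),S(245,126,165),'knobtop',T(432,97,212),S(288,117,214))
print('lock',T(282,173,74),S(467,228,75),'btn',T(277,150,62),S(467,255,62),'handle end',T(93,198,65),S(678,244,62))
E
```

```text
[[ 612.2  199.6]
 [ 658.5 -226.5]
 [ 549.2 -238.5]
 [ 502.8  186.2]]
yaw 6.218205793377231 [np.float64(428.6080960504596), np.float64(427.22716439851996)] origin [ 589.88179563 -104.29991073]
[[ 502.3  188.2]
 [ 551.5 -238.1]
 [ 661.5 -225.3]
 [ 615.2  198.8]]
yaw 6.407475863277613 [np.float64(426.6198542027785), np.float64(429.12973562781684)] origin [ 592.11088071 -103.56903614]
wheel [ 590.1 -103.9  160. ] [ 593.1 -104.1  165. ] knobtop [614.7 -74.7 212. ] [615.  -73.2 214. ]
lock [575.6  21.2  74. ] [580.9  23.2  75. ] btn [591.4  24.4  62. ] [591.5  25.5  62. ] handle end [562.8 148.1  65. ] [560.2 148.3  62. ]
```

Emit:
play_rows --commands '[{"claw":1,"linear":[0,0,-0.15],"rotation":[0,0,-0.364]},{"claw":1,"linear":[0,0,-0.15],"rotation":[0,0,-0.364]},{"claw":1,"linear":[0,0,-0.15],"rotation":[0,0,-0.364]},{"claw":1,"linear":[0,0,-0.15],"rotation":[0,0,-0.364]},{"claw":1,"linear":[0,0,-0.15],"rotation":[0,0,-0.364]},{"claw":1,"linear":[0,0,-0.15],"rotation":[0,0,-0.364]},{"claw":1,"linear":[0,0,-0.15],"rotation":[0,0,-0.364]}]' --force 40

```text
clock: 0.98
tool_pos: [247.2, -573.7, 248.2]
orientation: [180.0, 0.1, -83.4]
force: [-0.2, 0.3, -0.0]
gripper_width: 87.2
grasp_force: 0.0
```

Emit:
play_rows --commands '[{"claw":1,"linear":[-1,0.92,0],"rotation":[0,0,0]},{"claw":1,"linear":[-1,0.92,0],"rotation":[0,0,0]},{"claw":1,"linear":[-1,0.92,0],"rotation":[0,0,0]},{"claw":1,"linear":[-1,0.92,0],"rotation":[0,0,0]},{"claw":1,"linear":[-1,0.92,0],"rotation":[0,0,0]},{"claw":1,"linear":[-1,0.92,0],"rotation":[0,0,0]},{"claw":1,"linear":[-1,0.92,0],"rotation":[0,0,0]},{"claw":1,"linear":[-1,0.92,0],"rotation":[0,0,0]},{"claw":1,"linear":[-1,0.92,0],"rotation":[0,0,0]},{"claw":1,"linear":[-1,0.92,0],"rotation":[0,0,0]}]'

```text
clock: 2.22
tool_pos: [-9.6, -349.6, 248.5]
orientation: [-180.0, 0.0, -83.7]
force: [-0.6, 1.4, 0.1]
gripper_width: 87.3
grasp_force: 0.0
```

Emit:
play_rows --commands '[{"claw":1,"linear":[0.5,-1,0],"rotation":[0,0,0]},{"claw":1,"linear":[0.4,-1,0],"rotation":[0,0,0]},{"claw":1,"linear":[0.2,-1,0],"rotation":[0,0,0]},{"claw":1,"linear":[0,-1,0],"rotation":[0,0,0]},{"claw":1,"linear":[0,-1,0],"rotation":[0,0,0]},{"claw":1,"linear":[0,-1,0],"rotation":[0,0,0]},{"claw":1,"linear":[0,-1,0],"rotation":[0,0,0]},{"claw":1,"linear":[-0.2,-1,0],"rotation":[0,0,0]},{"claw":1,"linear":[-0.4,-1,0],"rotation":[0,0,0]},{"claw":1,"linear":[-0.5,-1,0],"rotation":[0,0,0]}]'

```text
clock: 3.48
tool_pos: [240.2, -322.6, 248.4]
orientation: [180.0, 0.0, -83.7]
force: [0.5, -0.2, 0.2]
gripper_width: 87.2
grasp_force: 0.0
```

Emit:
play_rows --commands '[{"claw":1,"linear":[-0.5,-1,0],"rotation":[0,0,0]},{"claw":1,"linear":[-0.5,-1,0],"rotation":[0,0,0]},{"claw":1,"linear":[-0.5,-1,0],"rotation":[0,0,0]},{"claw":1,"linear":[-0.5,-1,0],"rotation":[0,0,0]},{"claw":1,"linear":[-0.5,-1,0],"rotation":[0,0,0]},{"claw":1,"linear":[-0.5,-1,0],"rotation":[0,0,0]},{"claw":1,"linear":[-0.5,-1,0],"rotation":[0,0,0]},{"claw":1,"linear":[-0.5,-1,0],"rotation":[0,0,0]},{"claw":1,"linear":[-0.5,-1,0],"rotation":[0,0,0]},{"claw":1,"linear":[-0.5,-1,0],"rotation":[0,0,0]}]'

```text
clock: 4.72
tool_pos: [475.6, -170.8, 248.6]
orientation: [180.0, 0.0, -83.7]
force: [0.1, 0.2, 0.5]
gripper_width: 86.9
grasp_force: 0.0
```

Emit:
play_rows --commands '[{"claw":1,"linear":[-0.54,-0.99,0],"rotation":[0,0,0]},{"claw":1,"linear":[-0.54,-0.99,0],"rotation":[0,0,0]},{"claw":1,"linear":[-0.54,-0.99,0],"rotation":[0,0,0]},{"claw":1,"linear":[-0.54,-0.99,0],"rotation":[0,0,0]},{"claw":1,"linear":[-0.54,-0.99,0],"rotation":[0,0,0]},{"claw":1,"linear":[-0.54,-0.99,0],"rotation":[0,0,0]},{"claw":1,"linear":[0,0,0],"rotation":[0,0,0]}]'

```text
clock: 5.6
tool_pos: [614.8, -73.2, 247.6]
orientation: [179.9, 0.0, -83.6]
force: [-0.8, -0.7, 0.3]
gripper_width: 87.1
grasp_force: 0.0
```

```bash
python3 - <<'E'
from h import *
c=snap('wrist','w1.png');
print(c['origin'],c['rotation'])
for s,ce in red(c): print(s,ce,ray(c,*ce,212),ray(c,*ce,60))
E
```

```text
[ 623.63247065 -153.16032811  409.8630673 ] [ 1.62896646e+02 -2.53154060e-02 -1.73629108e+02]
[267, 205, 33, 47, 1234] [282.5, 228.0] [615.  -81.2 212. ] [608.4 -26.   60. ]
[289, 264, 5, 19, 87] [291.0, 273.7] [606.3 -51.6 212. ] [593.   26.5  60. ]
```

View pics/w1.png

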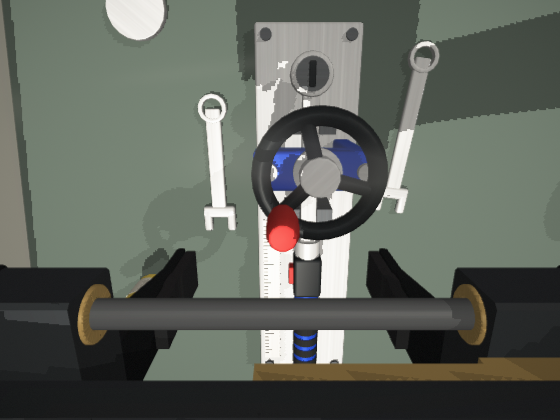

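Wrist view: the knob (282,228) lies between the open fingers and fits the estimate; the button is at (291,274). Descend and grip.

Emit:
play_rows --commands '[{"claw":1,"linear":[0,0,0.7],"rotation":[0,0,0]},{"claw":1,"linear":[0,0,0.7],"rotation":[0,0,0]},{"claw":1,"linear":[0,0,0.7],"rotation":[0,0,0]},{"claw":1,"linear":[0,0,0.7],"rotation":[0,0,0]},{"claw":-0.3,"linear":[0,0,0],"rotation":[0,0,0]},{"claw":-1,"linear":[0,0,0],"rotation":[0,0,0]},{"claw":-1,"linear":[0,0,0],"rotation":[0,0,0]},{"claw":-1,"linear":[0,0,0],"rotation":[0,0,0]},{"claw":-1,"linear":[0,0,0],"rotation":[0,0,0]}]' --force 40

```text
clock: 6.78
tool_pos: [613.3, -74.8, 179.1]
orientation: [-180.0, -0.0, -83.7]
force: [-0.4, 0.3, 0.1]
gripper_width: 45.1
grasp_force: 0.0
```

```bash
python3 - <<'E'
import numpy as np
a=np.radians(np.arange(45-12,45-12-360,-24))
print(np.c_[np.degrees(a).round(),.632*np.cos(a),-.632*np.sin(a)].round(2).tolist())
E
```

```text
[[33.0, 0.53, -0.34], [9.0, 0.62, -0.1], [-15.0, 0.61, 0.16], [-39.0, 0.49, 0.4], [-63.0, 0.29, 0.56], [-87.0, 0.03, 0.63], [-111.0, -0.23, 0.59], [-135.0, -0.45, 0.45], [-159.0, -0.59, 0.23], [-183.0, -0.63, -0.03], [-207.0, -0.56, -0.29], [-231.0, -0.4, -0.49], [-255.0, -0.16, -0.61], [-279.0, 0.1, -0.62], [-303.0, 0.34, -0.53]]
```

Emit:
play_rows --commands '[{"claw":-1,"linear":[0,0,0],"rotation":[0,0,0]},{"claw":-1,"linear":[0,0,0],"rotation":[0,0,0]},{"claw":-1,"linear":[0,0,0],"rotation":[0,0,0]},{"claw":-1,"linear":[0,0,0],"rotation":[0,0,0]}]'

```text
clock: 7.28
tool_pos: [614.2, -74.5, 178.9]
orientation: [-179.9, 0.0, -83.7]
force: [3.6, 1.1, -2.1]
gripper_width: 21.1
grasp_force: 40.0
```

Emit:
play_rows --commands '[{"claw":-1,"linear":[0.53,-0.34,0],"rotation":[0,0,0]},{"claw":-1,"linear":[0.62,-0.1,0],"rotation":[0,0,0]},{"claw":-1,"linear":[0.61,0.16,0],"rotation":[0,0,0]},{"claw":-1,"linear":[0.49,0.4,0],"rotation":[0,0,0]},{"claw":-1,"linear":[0.29,0.56,0],"rotation":[0,0,0]}]'

```text
clock: 7.9
tool_pos: [602.5, -140.5, 178.8]
orientation: [180.0, 0.0, -83.7]
force: [-0.6, 7.0, 2.6]
gripper_width: 21.0
grasp_force: 40.0
```

Emit:
play_rows --commands '[{"claw":-1,"linear":[0.03,0.63,0],"rotation":[0,0,0]},{"claw":-1,"linear":[-0.23,0.59,0],"rotation":[0,0,0]},{"claw":-1,"linear":[-0.45,0.45,0],"rotation":[0,0,0]},{"claw":-1,"linear":[-0.59,0.23,0],"rotation":[0,0,0]},{"claw":-1,"linear":[-0.63,-0.03,0],"rotation":[0,0,0]},{"claw":-1,"linear":[-0.56,-0.29,0],"rotation":[0,0,0]},{"claw":-1,"linear":[-0.4,-0.49,0],"rotation":[0,0,0]},{"claw":-1,"linear":[-0.16,-0.61,0],"rotation":[0,0,0]},{"claw":-1,"linear":[0.1,-0.62,0],"rotation":[0,0,0]},{"claw":-1,"linear":[0.34,-0.53,0],"rotation":[0,0,0]}]'

```text
clock: 9.15
tool_pos: [612.5, -73.2, 178.8]
orientation: [179.9, 0.1, -83.7]
force: [-0.6, 2.5, 1.3]
gripper_width: 21.1
grasp_force: 40.0
```

Emit:
play_rows --commands '[{"claw":-1,"linear":[0.53,-0.34,0],"rotation":[0,0,0]},{"claw":-1,"linear":[0.62,-0.1,0],"rotation":[0,0,0]},{"claw":-1,"linear":[0.61,0.16,0],"rotation":[0,0,0]},{"claw":-1,"linear":[0.49,0.4,0],"rotation":[0,0,0]},{"claw":-1,"linear":[0.29,0.56,0],"rotation":[0,0,0]}]'

```text
clock: 9.78
tool_pos: [602.8, -140.4, 178.8]
orientation: [-179.9, 0.0, -83.7]
force: [0.8, 6.4, 3.2]
gripper_width: 21.1
grasp_force: 40.0
```

Emit:
play_rows --commands '[{"claw":-1,"linear":[0.03,0.63,0],"rotation":[0,0,0]},{"claw":-1,"linear":[-0.23,0.59,0],"rotation":[0,0,0]},{"claw":-1,"linear":[-0.45,0.45,0],"rotation":[0,0,0]},{"claw":-1,"linear":[-0.59,0.23,0],"rotation":[0,0,0]},{"claw":-1,"linear":[-0.63,-0.03,0],"rotation":[0,0,0]},{"claw":-1,"linear":[-0.56,-0.29,0],"rotation":[0,0,0]},{"claw":-1,"linear":[-0.4,-0.49,0],"rotation":[0,0,0]},{"claw":-1,"linear":[-0.16,-0.61,0],"rotation":[0,0,0]},{"claw":-1,"linear":[0.1,-0.62,0],"rotation":[0,0,0]},{"claw":-1,"linear":[0.34,-0.53,0],"rotation":[0,0,0]}]'

```text
clock: 11.02
tool_pos: [612.0, -72.8, 178.8]
orientation: [179.9, 0.2, -83.7]
force: [-2.3, 2.7, 2.7]
gripper_width: 21.3
grasp_force: 40.0
```

Emit:
play_rows --commands '[{"claw":-1,"linear":[0.53,-0.34,0],"rotation":[0,0,0]},{"claw":-1,"linear":[0.62,-0.1,0],"rotation":[0,0,0]},{"claw":-1,"linear":[0.61,0.16,0],"rotation":[0,0,0]}]'

```text
clock: 11.4
tool_pos: [626.6, -116.3, 178.9]
orientation: [-179.7, 0.1, -83.6]
force: [3.1, 3.2, 0.0]
gripper_width: 21.1
grasp_force: 40.0
```

Emit:
play_rows --commands '[{"claw":-1,"linear":[0.49,0.4,0],"rotation":[0,0,0]},{"claw":-1,"linear":[0.29,0.56,0],"rotation":[0,0,0]}]'

```text
clock: 11.65
tool_pos: [604.4, -139.8, 178.8]
orientation: [-179.7, -0.0, -83.7]
force: [2.1, 4.6, 1.1]
gripper_width: 20.7
grasp_force: 40.0
```

Emit:
play_rows --commands '[{"claw":-1,"linear":[0.03,0.63,0],"rotation":[0,0,0]}]' --force 20

```text
clock: 11.78
tool_pos: [594.9, -141.9, 179.2]
orientation: [-178.8, -0.1, -83.7]
force: [34.4, -0.3, -22.1]
gripper_width: 21.4
grasp_force: 20.0
```

Emit:
play_rows --commands '[{"claw":-1,"linear":[-0.23,0.59,0],"rotation":[0,0,0]}]'

```text
clock: 11.9
tool_pos: [588.0, -135.7, 178.9]
orientation: [-177.7, -0.1, -83.6]
force: [41.7, 4.0, -26.2]
gripper_width: 33.7
grasp_force: 20.2
```

Emit:
play_rows --commands '[{"claw":-1,"linear":[-0.45,0.45,0],"rotation":[0,0,0]}]'

```text
clock: 12.02
tool_pos: [568.3, -123.1, 178.9]
orientation: [-178.8, 0.3, -83.6]
force: [-0.4, 0.8, -0.3]
gripper_width: 30.5
grasp_force: 0.0
```

The screw's end stop was reached (about 14.9 rad turned, force up to 42 N) and the fingers then slipped off the knob. Lift, open and go over the lock housing.

Emit:
play_rows --commands '[{"claw":-0.3,"linear":[0,0,-0.9],"rotation":[0,0,0]},{"claw":0,"linear":[0,0,-0.9],"rotation":[0,0,0]},{"claw":0.5,"linear":[-0.9,-0.1,-0.4],"rotation":[0,0,0]},{"claw":0.5,"linear":[-0.95,-0.16,0],"rotation":[0,0,0]},{"claw":0.5,"linear":[-0.95,-0.16,0],"rotation":[0,0,0]},{"claw":0.5,"linear":[-0.95,-0.16,0],"rotation":[0,0,0]},{"claw":0.5,"linear":[-0.95,-0.16,0],"rotation":[0,0,0]},{"claw":0.5,"linear":[-0.95,-0.16,0],"rotation":[0,0,0]},{"claw":0.5,"linear":[0,0,0],"rotation":[0,0,0]}]'

```text
clock: 13.15
tool_pos: [565.6, 16.0, 233.6]
orientation: [179.9, 0.0, -83.6]
force: [0.4, -0.2, 0.3]
gripper_width: 65.1
grasp_force: 0.0
```

```bash
python3 - <<'E'
from h import *
c=snap('wrist','w2.png'); import pickle; pickle.dump(c,open('w2.pkl','wb'))
for s,ce in red(c): print(s,ce,ray(c,*ce,192),ray(c,*ce,60))
st=bot.state();print(st['clock'],st['tool_pos'],st['orientation'])
E
```

```text
[250, 186, 5, 19, 81] [251.7, 195.5] [586.3  -8.5 192. ] [593.9  27.4  60. ]
[48, 242, 29, 23, 484] [61.8, 252.8] [702.5  42.2 192. ] [785.3 111.   60. ]
13.2 [565.64123485  15.27405889 233.60963555] [ 1.79925500e+02  1.82880482e-03 -8.36416072e+01]
```

View pics/w2.png

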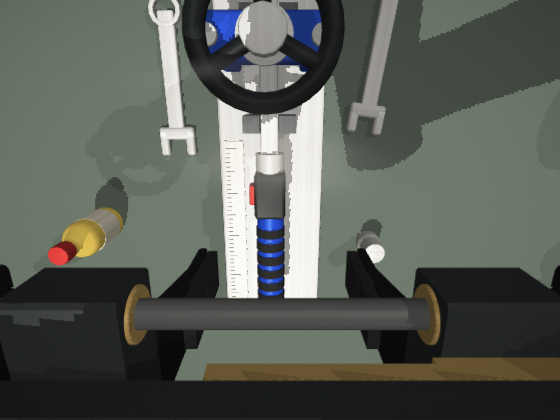

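Wrist view: the lock housing is at about (270,195), with its red button at (252,195) on the left (+x); the wheel is ahead and the oil bottle is clear of the path.

```bash
python3 - <<'E'
from h import *
import pickle
c=pickle.load(open('w2.pkl','rb'))
print(ray(c,270,192,75),ray(c,255,192,75),ray(c,285,192,75),ray(c,270,172,75),ray(c,270,218,75),'hub',ray(c,263,28,170),'sock',ray(c,370,252,38))
E
```

```text
[576.2  18.   75. ] [590.2  19.6  75. ] [562.1  16.5  75. ] [578.1  -1.   75. ] [573.5  43.8  75. ] hub [ 589.7 -103.6  170. ] sock [459.   83.5  38. ]
```

Emit:
play_rows --commands '[{"claw":0.5,"linear":[-0.12,-0.2,0.96],"rotation":[0,0,0]},{"claw":0.5,"linear":[-0.12,-0.2,0.96],"rotation":[0,0,0]},{"claw":0.5,"linear":[0,0,0.96],"rotation":[0,0,0]},{"claw":0.5,"linear":[0,0,0.96],"rotation":[0,0,0]},{"claw":0.5,"linear":[0,0,0.96],"rotation":[0,0,0]},{"claw":0.5,"linear":[0,0,0.96],"rotation":[0,0,0]},{"claw":0.5,"linear":[0,0,0.96],"rotation":[0,0,0]},{"claw":0.5,"linear":[0,0,0.8],"rotation":[0,0,0]},{"claw":0.5,"linear":[0,0,0],"rotation":[0,0,0]}]'

```text
clock: 14.32
tool_pos: [574.0, 20.9, 44.3]
orientation: [179.7, -0.0, -83.8]
force: [0.7, -0.2, 0.0]
gripper_width: 65.5
grasp_force: 0.0
```

Emit:
play_rows --commands '[{"claw":-1,"linear":[-0.06,-0.04,0.08],"rotation":[0,0,0]},{"claw":-1,"linear":[0,0,0],"rotation":[0,0,0]},{"claw":-1,"linear":[0,0,0],"rotation":[0,0,0]},{"claw":-1,"linear":[0,0,0],"rotation":[0,0,0]},{"claw":-1,"linear":[0,0,0],"rotation":[0,0,0]},{"claw":-1,"linear":[0,0,0],"rotation":[0,0,0]},{"claw":-1,"linear":[0,0,0],"rotation":[0,0,0]},{"claw":-1,"linear":[0,0,0],"rotation":[0,0,0]}]' --force 40

```text
clock: 15.32
tool_pos: [576.4, 23.9, 44.3]
orientation: [-180.0, -0.0, -83.7]
force: [-1.8, 0.8, 5.6]
gripper_width: 29.8
grasp_force: 40.0
```

Width 29.8 mm means the button is flush. Start drawing gently.

Emit:
play_rows --commands '[{"claw":-1,"linear":[-0.1,0,0],"rotation":[0,0,0]},{"claw":-1,"linear":[-0.15,0,0],"rotation":[0,0,0]},{"claw":-1,"linear":[-0.15,0,0],"rotation":[0,0,0]}]'

```text
clock: 15.7
tool_pos: [575.5, 32.6, 44.4]
orientation: [180.0, -0.1, -83.7]
force: [0.3, -5.6, 5.6]
gripper_width: 29.8
grasp_force: 40.0
```

Emit:
play_rows --commands '[{"claw":-1,"linear":[-0.25,0,0],"rotation":[0,0,0]},{"claw":-1,"linear":[-0.25,0,0],"rotation":[0,0,0]},{"claw":-1,"linear":[-0.25,0,0],"rotation":[0,0,0]},{"claw":-1,"linear":[-0.25,0,0],"rotation":[0,0,0]},{"claw":-1,"linear":[-0.25,0,0],"rotation":[0,0,0]},{"claw":-1,"linear":[-0.25,0,0],"rotation":[0,0,0]},{"claw":-1,"linear":[-0.25,0,0],"rotation":[0,0,0]},{"claw":-1,"linear":[-0.25,0,0],"rotation":[0,0,0]}]'

```text
clock: 16.7
tool_pos: [569.9, 82.3, 44.3]
orientation: [180.0, -0.1, -83.7]
force: [0.5, -5.1, 6.2]
gripper_width: 30.0
grasp_force: 40.0
```

Emit:
play_rows --commands '[{"claw":-1,"linear":[-0.25,0,0],"rotation":[0,0,0]},{"claw":-1,"linear":[-0.25,0,0],"rotation":[0,0,0]},{"claw":-1,"linear":[-0.25,0,0],"rotation":[0,0,0]},{"claw":-1,"linear":[-0.2,0,0],"rotation":[0,0,0]}]'

```text
clock: 17.2
tool_pos: [567.3, 106.0, 44.3]
orientation: [180.0, -0.1, -83.7]
force: [0.4, -5.3, 6.4]
gripper_width: 29.9
grasp_force: 40.0
```

Emit:
play_rows --commands '[{"claw":-1,"linear":[-0.2,0,0],"rotation":[0,0,0]},{"claw":-1,"linear":[-0.2,0,0],"rotation":[0,0,0]},{"claw":-1,"linear":[-0.1,0,0],"rotation":[0,0,0]},{"claw":-1,"linear":[-0.04,0,0],"rotation":[0,0,0]}]'

```text
clock: 17.7
tool_pos: [565.8, 119.4, 44.3]
orientation: [180.0, -0.1, -83.7]
force: [0.5, -5.4, 5.9]
gripper_width: 29.6
grasp_force: 40.0
```

Drawn about 96 mm. Small steps from here.

Emit:
play_rows --commands '[{"claw":-1,"linear":[-0.06,0,0],"rotation":[0,0,0]},{"claw":-1,"linear":[-0.05,0,0],"rotation":[0,0,0]}]'

```text
clock: 17.95
tool_pos: [565.5, 122.0, 44.3]
orientation: [180.0, -0.1, -83.7]
force: [-0.0, -5.9, 5.9]
gripper_width: 29.7
grasp_force: 40.0
```

Emit:
play_rows --commands '[{"claw":-1,"linear":[-0.04,0,0],"rotation":[0,0,0]},{"claw":-1,"linear":[-0.02,0,0],"rotation":[0,0,0]}]'

```text
clock: 18.2
tool_pos: [565.4, 123.4, 44.3]
orientation: [180.0, -0.1, -83.7]
force: [1.8, -6.5, 5.4]
gripper_width: 29.8
grasp_force: 40.0
```

Emit:
play_rows --commands '[{"claw":-1,"linear":[-0.03,0,0],"rotation":[0,0,0]},{"claw":-1,"linear":[0,0,0],"rotation":[0,0,0]}]'

```text
clock: 18.45
tool_pos: [565.3, 123.4, 44.2]
orientation: [179.9, -0.2, -83.7]
force: [0.6, -7.4, 5.6]
gripper_width: 30.0
grasp_force: 40.0
```

Emit:
play_rows --commands '[{"claw":-1,"linear":[-0.03,0,0],"rotation":[0,0,0]},{"claw":-1,"linear":[0,0,0],"rotation":[0,0,0]}]'

```text
clock: 18.7
tool_pos: [565.3, 123.4, 44.2]
orientation: [179.9, -0.2, -83.7]
force: [2.5, -10.8, 5.1]
gripper_width: 29.5
grasp_force: 40.0
```

```bash
python3 - <<'E'
from h import *
import pickle
c=read_camera('scene'); s=pickle.load(open('scene.pkl','rb'))
a=[cv2.resize(q['pixels'][170:310,170:370][:,:,::-1],None,fx=2,fy=2,interpolation=2) for q in(s,c)]
c=read_camera('top');
b=[cv2.resize(q['pixels'][145:265,180:380][:,:,::-1],None,fx=2,fy=2,interpolation=2) for q in(pickle.load(open('top.pkl','rb')),c)]
cv2.imwrite('pics/end.png',np.vstack([np.hstack(a),np.hstack(b)]))
E
```

```text
(no output)
```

View pics/end.png

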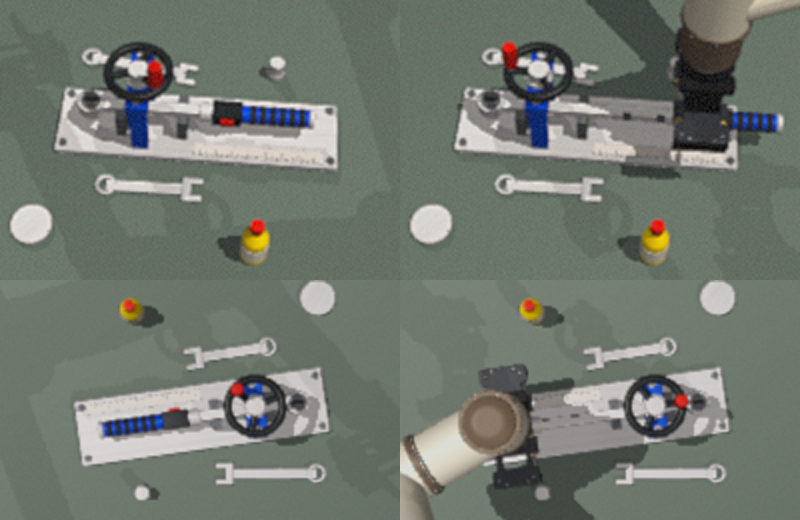

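Before/after view: ratchet head, spanners, socket, oil bottle and block are unmoved; the knob is where the screw stopped, and the handle is fully drawn, held with about 10 N. Hand in.

```bash
python3 -c "
from cell import close_job
print(close_job())"
```

```text
the job is handed in; nothing more can be done
None
```

The job is handed in: I wound the clamp down to the screw's end stop, then drew the handle about 100 mm to its second stop with the button held in. The gripper is still holding it there, and the ratchet and the bystanders I could see in the final pictures had not moved. One risk: at the end stop the wrist force reached about 49 N and the fingers slipped off the crank knob. That is well under the 120 N wrist limit, but I could not check it against the 40 N limit on the arm or gripper body pressing on something.

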